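Uncover the photometer's filter bay

TASK

Uncover the filter bay of the bench photometer: with the metal cover plate still in its frame, turn the red swing tab well aside until it is clear of the plate - a hidden stop lets it swing fully aside only one way on some units, so feel which way it goes - then take the plate out by its black grip bar, freeing its far edge from under the fixed steel lip. Lay the plate gently down (do not drop it) flat in the blue tray, grip bar up, and let go. Leave the two bottles, the tape roll and the dish where they stand.

Things in the scene. Friction and masses are not known exactly. Their poses are not given: they have to be found in the camera images.
- photometer: Fixed white wedge-shaped instrument, 160 x 124 mm, 29 mm high in front, 103 mm behind. Origin: on the worktop. Its x points to its high back, y left, z up. Its face rises 25 degrees towards the back: 'up the slope' is (cos 25, 0, sin 25) and 'out of the face' (-sin 25, 0, cos 25) in its axes. 'Near' is the low front, 'far' the high back. The frame's rails stand 1.5 mm above the plate's top.
- bay (a point): Centre of the bay's opening (93 mm wide), in the plane of the ledge under the plate; 64 mm above the photometer's origin, axes as the photometer's. The near rail begins 51 mm down the slope. A fixed steel lip over the far edge begins 42.5 mm up the slope, 7.5 to 11.5 mm out of that plane; the groove under it ends 52.5 mm up the slope.
- cover: Loose metal cover plate, 100 (x) x 90 (y) x 5 mm, 0.14-0.28 kg. Origin: centre of its underside; z out of its top. Starts in the frame, x up the slope, 1.5 mm play each side. Its far 8 mm lie under the lip with 2.5 mm play, and the near rail stops it sliding down: raise its near edge, turning it 5-12 degrees about its far edge, then draw it about 11 mm down the slope from under the lip.
- cover_bar (a point): Middle of the top of the plate's grip bar: black bar 50 mm long (along the plate's y), 10 mm thick (along its x), 20 mm high above the plate; 25 mm above the plate's underside and 4 mm from its centre towards the far edge. Moves with the plate.
- tab (a joint): Angle of the red swing tab about the face's normal, rad (read also while held): 0 = arm up the slope, over the plate; positive = anticlockwise seen from outside. Starts within 0.15 of 0. Friction 0.05 N m, stays where left. Clear of the plate beyond 0.75 either way. Hidden stops differ by unit: one way it always reaches at least 0.93, the other way it may stop hard anywhere from 0.2 on.
- tab_pivot (a point): On the tab's pivot axis, at the top of its flat part, 9.5 mm out of the ledge's plane, 77 mm down the slope from point bay. The tab's arm is 10 mm wide, 3 mm thick and reaches 34 mm from the pivot. On it stands a fin 9 mm thick, 22 mm long along the arm, centred on the pivot, 16 mm high above this point. Axes: z out of the face, x along the arm (turns with the tab).
- tray: Fixed blue tray, 130 (its x) x 140 (its y) x 14 mm, walls 4 mm, open above. Origin: centre of its underside, on the worktop. Inner floor 4 mm above the worktop. Beware: the tall fixed burette stand rises close behind the tray (its near burette about 0.17 m beyond and 0.06 m to the left), and a fixed partition and post stand to the left of the photometer.
- yellow_bottle: Loose bystander: round yellow bottle with white cap, 50 mm diameter, 112 mm high; origin at the centre of its underside.
- red_bottle: Loose bystander: round pinkish-red bottle with black cap, 50 mm diameter, 112 mm high; origin at the centre of its underside.
- tape: Loose bystander: roll of masking tape lying flat, 76 mm diameter, 19 mm high; origin at the centre of its underside.
- dish: Loose bystander: white evaporating dish, 69 mm diameter, 27 mm high; origin at the centre of its underside.

How it is judged:
On the way, in this order (a step that is already met when the one before it is completed fails the run):
1. the tab is turned aside (more than 0.75 rad either way) while the plate is still in its frame ((value of joint tab above 0.75 rad or value of joint tab below -0.75 rad) and distance between cover and bay below 0.012 m), for 0.1 s.
2. the plate is lifted clear of the frame (distance between cover and bay above 0.07 m), for 0.1 s.
At the end, for the whole second after the job is handed in: The plate lies flat on the tray's floor, inside its walls (within 0.06 rad of level, underside's centre less than 10 mm above the worktop, centre within 35 mm of the tray's centre), grip bar up, at rest (horizontal distance between cover and tray below 0.035 m and height (world z) of cover below 0.01 m and angle between cover's own z axis and vertical below 0.06 rad and linear speed of cover below 0.02 m/s); the robot touches nothing.
It fails at once if the plate is dropped or slammed into the tray: it moves faster than 0.5 m/s when less than 30 mm above the worktop over the tray (linear speed of cover above 0.5 m/s and height (world z) of cover below 0.03 m and horizontal distance between cover and tray below 0.1 m).
It fails at once if a bottle, the tape roll or the dish is moved more than 30 mm (distance of any of yellow_bottle, red_bottle, tape, dish from where it was at the start of the episode above 0.03 m).
It also fails if it takes over 62 s, if anything falls off the work surface, if the arm or the gripper's body presses on something with over 40 N, if the wrist force passes 120 N, or if a joint passes its speed limit or range.

ROBOT

A 6-joint arm with a two-finger parallel gripper is mounted at the origin on a cart in front of the work surface, level with it; the furniture and walls round the work are solid. World frame = base frame: x ahead of the robot, y to its left, z up, the work surface at z = 0. Lengths are in m, angles in rad, forces in N, time in s.
With the tool pointing down it reaches from about 0.3 to 0.85 m from the base axis. Payload 4.2 kg.
Tool frame: the origin (TCP) lies between the finger pads; the fingertips stand 22 mm ahead of it and the grasp point (between the pads) lies 3 mm ahead of it (bot.tip_extent is the distance from the TCP to the fingertips, in m); z points along the fingers, y is the line along which they close (so a half turn about z gives the same grasp; the last joint's range is limited). The gripper opens to 91 mm and grips with 3 to 60 N. Pads are 32 mm wide; open, the fingers measure 118 mm over their backs; the gripper's body (76 mm by 178 mm) begins 60 mm behind the grasp point.
Start: joints at [1.283, 0.32, 1.565, -0, 1.257, -0.02], TCP at [0.152, 0.555, 0.236] pointing down, gripper open.
Joint ranges: [-3.11, 3.11], [-0.84, 2.01], [0.21, 2.61], [-1.34, 4.49], [0.05, 2.63], [-2.56, 2.56]. Speed limits (rad/s): [2.57, 2.57, 3.14, 3.14, 3.14, 3.14].

INTERFACE

Orientations are given as a unit quaternion [x, y, z, w].
In Python, from cell import bot, imaging gives the robot as it stands.
- The arm moves only by the tool step_arm, never from a script. Its argument "moves" is a list of rows, each an object with "translation": the shift along the world's x, y, z in mm, a list of three; "delta_rot": the turn, a rotation vector about the world's x, y, z in degrees, a list of three; "claw": the opening, from 0 (shut) to 1 (fully open). In form: [{"translation": [x, y, z], "delta_rot": [rx, ry, rz], "claw": claw}, ...]. A call has 1 to 12 rows; each row is the pose to reach, as a shift and turn from the pose commanded when the call began; what a row does not reach only later rows make up. A row lasts 1/12 s, in which the tool goes at most 41.7 mm and 7.16 degrees, less where a joint would pass 70% of its speed; a pose out of reach is approached as far as the arm can. A call with a gripper value outside its range is refused whole. The fingers move at their own pace and stop on an object; "grip_force" is the grip in N (left out, the last holds). Time passes only in rows, so rows that repeat a pose let the fingers close. It gives the time, the measured TCP pose, the force, the opening and the grip force at its end, in the units of the state.
- bot.observe(): the state, without advancing time (a new reading comes with each control period).
- imaging.capture(name): name is "scene" or "top"; returns a dict with "pixels" (384x512x3 uint8, blue, green, red), "camera_matrix" (3x3 intrinsics, pixels), "rvec" (rotation vector, rad) and "tvec" (3), from world to camera coordinates, as OpenCV has them. Camera axes: x right, y down, z forward; pixel columns grow to the right and rows downward; lengths in m; the calibration is good to about 2 mm. A picture is of the moment at which its call begins. There is no depth.
- bot.sign_off(): hands the job in; it is judged then, once.
The state is a dict: "t": time; "joint_pos": joint angles; "dq": joint speeds; "joint_efforts": joint torques, N m; "eef_pos": TCP position; "ee_rot": TCP orientation; "wrist_force": force on the tool from outside, world axes, zero at the start; "wrist_torque": the same for the moment, N m; "finger_gap": finger opening in m; "grip_force": force on a finger pad.
Only numpy, scipy, OpenCV 4.12 (cv2) and the standard library are available. Lean on these libraries where they do the work, as an engineer would, in place of code of your own. Each camera call takes 0.05 s, during which the arm holds its last target. There are 200 camera calls.

## Working session

There is one attempt and no reset: what is moved stays moved. The work goes in short steps, Python scripts to look and compute and a tool call to move; the robot and the scene stay as the last step left them, time stands still between calls to the robot, and variables do not carry over. Pictures are saved under pics/ and viewed, at most 10 in all, crops included, and the job is handed in when it is done.

Besides the shell and the picture viewer there is one more tool, called after "Emit:" in YAML: its name, and indented under it one key for each argument. step_arm: Moves the arm, as the interface text tells. Its arguments: {"type":"object","properties":{"moves":{"type":"array"},"grip_force":{"type":"number"}},"required":["moves"]}

```bash
mkdir -p pics
cat > h.py <<'E'
from cell import bot, imaging
import numpy as np, cv2
from scipy.spatial.transform import Rotation as R
def cap(n):
    c=imaging.capture(n); c['R']=cv2.Rodrigues(np.array(c['rvec'],float))[0]; c['t']=np.array(c['tvec'],float).ravel(); c['K']=np.array(c['camera_matrix'],float); c['C']=-c['R'].T@c['t']; return c
def ray(c,u,v):
    d=c['R'].T@np.linalg.solve(c['K'],[u,v,1.0]); return c['C'],d/np.linalg.norm(d)
def onz(c,u,v,z):
    C,d=ray(c,u,v); return C+d*(z-C[2])/d[2]
def tri(c1,p1,c2,p2):
    A=[];b=[]
    A=np.zeros((3,3));b=np.zeros(3)
    for c,p in((c1,p1),(c2,p2)):
        C,d=ray(c,*p);P=np.eye(3)-np.outer(d,d);A+=P;b+=P@C
    return np.linalg.solve(A,b)
def proj(c,X):
    p=c['K']@(c['R']@np.array(X)+c['t']); return p[:2]/p[2]
E
python3 - <<'E'
from h import *
for n in('scene','top'):
    c=cap(n); cv2.imwrite(f'pics/{n}0.png',cv2.resize(c['pixels'],(800,600),interpolation=cv2.INTER_CUBIC)); print(n,c['C'].round(3),c['K'].round(1).tolist(),c['R'].round(2).tolist())
o=bot.observe();print(o)
E
```

```text
scene [ 0.088 -1.174  0.597] [[489.6, 0.0, 248.2], [0.0, 489.6, 194.5], [0.0, 0.0, 1.0]] [[0.91, -0.42, 0.02], [-0.17, -0.42, -0.89], [0.38, 0.81, -0.45]]
top [ 0.388 -0.278  1.094] [[367.3, 0.0, 249.3], [0.0, 367.3, 189.9], [0.0, 0.0, 1.0]] [[-0.02, -1.0, -0.04], [-0.99, 0.02, -0.14], [0.14, 0.04, -0.99]]
{'t': 0.1, 'joint_pos': array([ 1.28296506e+00,  3.20233916e-01,  1.56554773e+00, -3.94232700e-05,
        1.25738667e+00, -1.99818107e-02]), 'dq': array([ 0.00184461, -0.00038511, -0.00282081,  0.00116997,  0.00166956,
        0.00318811]), 'joint_efforts': array([ 1.19670303e-04, -4.13332951e+01, -2.32509023e+01,  7.28761987e-02,
        4.22633754e-02, -3.38736322e-05]), 'eef_pos': array([0.15206242, 0.55410296, 0.23520452]), 'ee_rot': array([ 1.33518669e-01,  9.91045985e-01, -7.81395478e-04, -1.02249629e-04]), 'wrist_force': array([-0.19137926,  0.06451116,  0.09287819]), 'wrist_torque': array([-0.01590217, -0.00687755, -0.00858065]), 'grip_force': 0.0, 'finger_gap': 0.09089447613681127}
```

View pics/scene0.png

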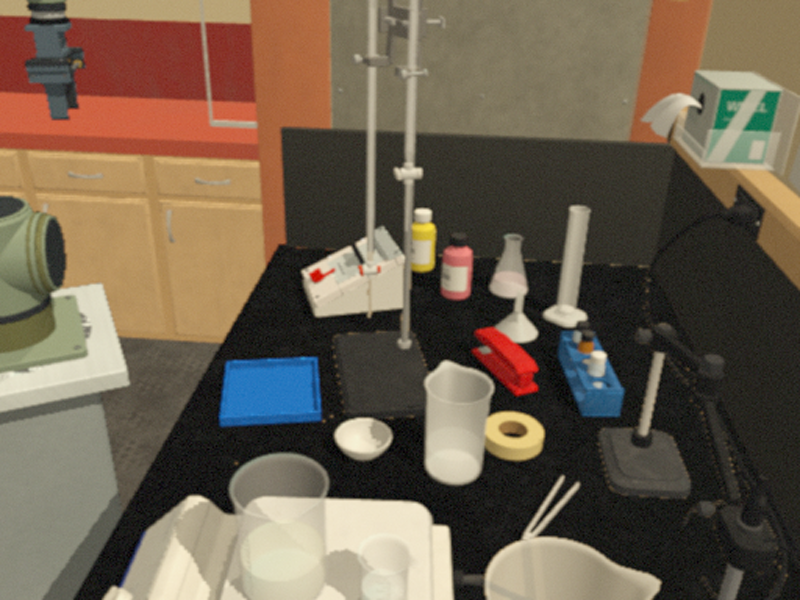

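View pics/top0.png

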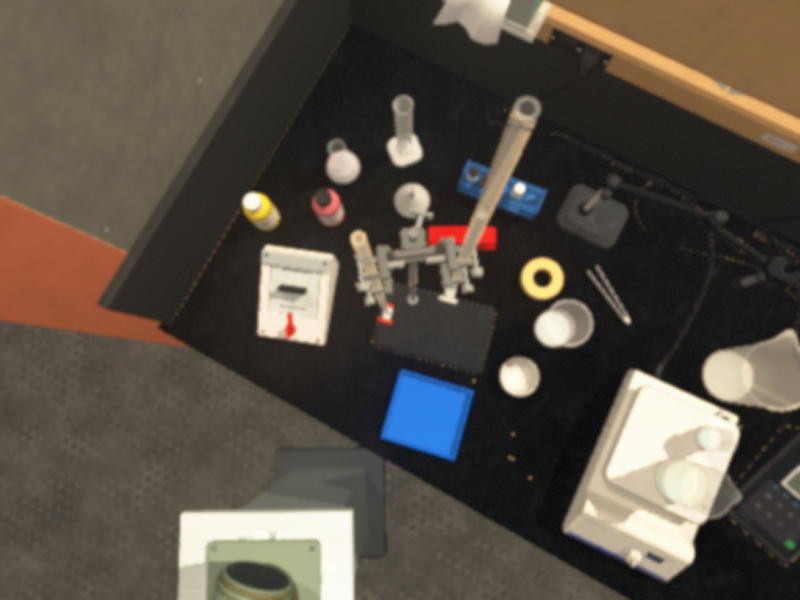

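The scene view shows the photometer near (355,275), with the tray at (270,390). In the top view, the photometer is at (297,297), the red tab at (290,325), the bar at (292,290) and the tray at (428,415). Next I'll crop both views to get a closer look.

Run:
```python
from h import *
t=cap('top')
s=cap('scene')
# average several frames
T=t['pixels'];S=s['pixels']
a=cv2.resize(T[150:226,158:222],None,fx=6.2,fy=6.2,interpolation=cv2.INTER_CUBIC)
b=cv2.resize(S[140:210,185:267],None,fx=4.8,fy=4.8,interpolation=cv2.INTER_CUBIC)
H=600;im=np.zeros((H,800,3),np.uint8);im[:min(H,a.shape[0]),:a.shape[1]]=a[:H];im[:b.shape[0],400:400+b.shape[1]]=b[:,:400]
cv2.imwrite('pics/crop1.png',im)
hsv=cv2.cvtColor(T,cv2.COLOR_BGR2HSV)
m=cv2.inRange(hsv,(95,120,80),(125,255,255));
cs=max(cv2.findContours(m,0,2)[0],key=cv2.contourArea);r=cv2.minAreaRect(cs);bx=cv2.boxPoints(r);print('tray px',bx.round(1).tolist())
P=np.array([onz(t,u,v,.014) for u,v in bx]);print(P.round(4),P.mean(0).round(4),[np.linalg.norm(P[i]-P[i-1]).round(4) for i in range(4)])
m=cv2.inRange(hsv,(0,0,140),(180,70,255));sub=np.zeros_like(m);sub[150:226,158:222]=m[150:226,158:222]
cs=max(cv2.findContours(sub,0,2)[0],key=cv2.contourArea);print('white quad',cv2.minAreaRect(cs),cv2.approxPolyDP(cv2.convexHull(cs),3,True).reshape(-1,2).tolist())
g=cv2.cvtColor(T,cv2.COLOR_BGR2GRAY);y0,x0=176,172
w=255.-g[176:196,174:202];w=np.where(w>120,w,0);print('dark',g[180:192,174:202])
red=((hsv[...,0]<8)|(hsv[...,0]>172))&(hsv[...,1]>130);ys,xs=np.where(red[190:226,165:215]);print('red',xs.mean()+165,ys.mean()+190,len(xs));print(red[195:218,178:196].astype(int))
```

```text
tray px [[241.5, 280.70001220703125], [255.3000030517578, 234.5], [304.79998779296875, 249.3000030517578], [291.0, 295.5]]
[[ 0.2808 -0.2116  0.014 ]
 [ 0.4118 -0.254   0.014 ]
 [ 0.3666 -0.396   0.014 ]
 [ 0.2377 -0.3518  0.014 ]] [ 0.3242 -0.3034  0.014 ] [np.float64(0.1467), np.float64(0.1376), np.float64(0.149), np.float64(0.1362)]
white quad ((188.23013305664062, 187.93682861328125), (49.17454147338867, 58.890960693359375), 9.090276718139648) [[170, 157], [213, 163], [216, 170], [206, 220], [165, 213]]
dark [[227 227 227 227 225 222 220 219 220 223 226 227 228 227 227 228 230 231
  231 230 229 229 228 228 227 227 227 228]
 [228 228 227 223 214 198 188 187 194 203 211 216 217 218 219 222 225 229
  229 229 228 228 228 227 227 227 228 227]
 [229 228 223 211 182 151 132 132 141 152 162 168 172 177 185 195 206 215
  218 218 220 222 224 225 226 227 227 227]
 [229 225 214 187 142 102  83  81  87  94 101 107 111 118 129 142 155 167
  173 178 186 197 210 221 226 226 226 227]
 [228 220 200 165 116  76  63  61  62  63  63  66  68  73  79  88  95 106
  111 118 130 151 183 215 225 226 227 22
[... 1064 characters left out ...]
0 0 0 0 0 0 0 0 0 0 0 0 0 0 0 0 0 0]
 [0 0 0 0 0 0 1 1 1 0 0 0 0 0 0 0 0 0]
 [0 0 0 0 0 0 1 1 1 0 0 0 0 0 0 0 0 0]
 [0 0 0 0 0 0 1 1 1 0 0 0 0 0 0 0 0 0]
 [0 0 0 0 0 0 1 1 1 0 0 0 0 0 0 0 0 0]
 [0 0 0 0 0 0 1 1 1 0 0 0 0 0 0 0 0 0]
 [0 0 0 0 0 0 1 1 1 0 0 0 0 0 0 0 0 0]
 [0 0 0 0 0 0 1 1 1 0 0 0 0 0 0 0 0 0]
 [0 0 0 0 0 0 1 1 1 1 0 0 0 0 0 0 0 0]
 [0 0 0 0 0 1 1 1 1 1 0 0 0 0 0 0 0 0]
 [0 0 0 0 0 1 1 1 1 1 1 0 0 0 0 0 0 0]
 [0 0 0 0 0 1 1 1 1 1 1 0 0 0 0 0 0 0]
 [0 0 0 0 0 1 1 1 1 1 0 0 0 0 0 0 0 0]
 [0 0 0 0 0 1 1 1 1 0 0 0 0 0 0 0 0 0]
 [0 0 0 0 0 1 1 1 1 0 0 0 0 0 0 0 0 0]
 [0 0 0 0 0 1 1 1 0 0 0 0 0 0 0 0 0 0]
 [0 0 0 0 0 0 0 0 0 0 0 0 0 0 0 0 0 0]
 [0 0 0 0 0 0 0 0 0 0 0 0 0 0 0 0 0 0]]
```

View pics/crop1.png

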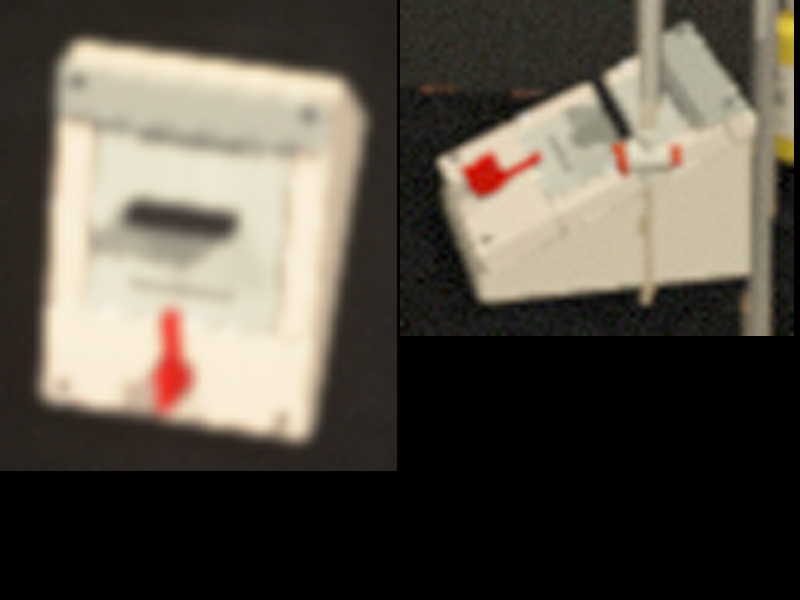

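The crop shows the wedge's face corners in the top view at about (75,42), (345,75), (310,440) and (42,400). The bar is at (182,218), and the red tab's pivot is around (173,378), with its arm pointing up the slope. I'll fit the photometer pose to these corners.

```bash
cat > fit.py <<'E'
from h import *
from scipy.optimize import least_squares
def fit():
    t=cap('top');s=cap('scene')
    T=lambda x,y:((x+.5)/6.2-.5+158,(y+.5)/6.2-.5+150)
    S=lambda x,y:((x-400+.5)/4.8-.5+185,(y+.5)/4.8-.5+140)
    h,b=.029,.103
    obs=[(t,T(72,42),(.08,.062,b)),(t,T(345,75),(.08,-.062,b)),(t,T(312,441),(-.08,-.062,h)),(t,T(40,401),(-.08,.062,h)),
     (s,S(437,160),(-.08,.062,h)),(s,S(487,270),(-.08,-.062,h)),(s,S(487,303),(-.08,-.062,0)),(s,S(754,275),(.08,-.062,0)),(s,S(755,118),(.08,-.062,b)),(s,S(688,22),(.08,.062,b))]
    def W(p,X):
        c,sn=np.cos(p[2]),np.sin(p[2]); return np.array([p[0]+c*X[0]-sn*X[1],p[1]+sn*X[0]+c*X[1],X[2]])
    f=lambda p:np.concatenate([proj(c,W(p,X))-uv for c,uv,X in obs])
    r=least_squares(f,[.5,-.1,-.1],loss='soft_l1');return r,W,t,s,T,S
E
python3 - <<'E'
from fit import *
r,W,t,s,T,S=fit();p=r.x;print(p.round(4));print(r.fun.reshape(-1,2).round(1).tolist())
a=np.radians(25);up=np.array([np.cos(a),0,np.sin(a)]);n=np.array([-np.sin(a),0,np.cos(a)]);bay=np.array([0,0,.064])
iT=lambda q:((np.array(q)+.5-[158,150])*6.2-.5).round(0)
iS=lambda q:((np.array(q)+.5-[185,140])*4.8-.5+[400,0]).round(0)
for nm,X in dict(bay=bay,bartop=bay+.004*up+.025*n,barL=bay+.004*up+.025*n+[0,.025,0],barR=bay+.004*up+.025*n-[0,.025,0],piv=bay-.077*up+.0095*n,fin=bay-.077*up+.0255*n,tip=bay-.043*up+.0095*n).items():
    w=W(p,X);print(nm,w.round(4),iT(proj(t,w)),iS(proj(s,w)))
print('burette',tri(t,(385/1.5625,313/1.5625),s,(371/1.5625,268/1.5625)).round(3))
for n_,u in dict(tape=(542,279),dish=(519,377),red=(331,210),yel=(264,213)).items(): print(n_,onz(t,u[0]/1.5625,u[1]/1.5625,.02).round(3))
o=bot.observe();print(R.from_quat(o['ee_rot']).as_matrix().round(3))
E
```

```text
[ 0.5421 -0.0673 -0.1584]
[[-0.5, -0.1], [-0.8, 0.4], [-0.4, 0.2], [1.9, 0.8], [0.2, 0.9], [-1.9, -2.2], [-1.7, 0.9], [2.1, 0.2], [3.2, -2.8], [4.1, 0.1]]
bay [ 0.5421 -0.0673  0.064 ] [193. 247.] [598. 139.]
bartop [ 0.5352 -0.0662  0.0883] [179. 254.] [585. 100.]
barL [ 0.5391 -0.0415  0.0883] [125. 247.] [575.  83.]
barR [ 0.5313 -0.0909  0.0883] [234. 262.] [596. 117.]
piv [ 0.4692 -0.0557  0.0401] [177. 409.] [467. 191.]
fin [ 0.4625 -0.0546  0.0546] [168. 422.] [455. 168.]
tip [ 0.4996 -0.0605  0.0544] [182. 341.] [522. 162.]
burette [ 0.5   -0.235  0.133]
tape [ 0.57  -0.526  0.02 ]
dish [ 0.388 -0.475  0.02 ]
red [ 0.716 -0.128  0.02 ]
yel [0.713 0.003 0.02 ]
[[-0.964  0.265 -0.   ]
 [ 0.265  0.964 -0.001]
 [-0.    -0.001 -1.   ]]
```

```bash
sed -i 's/(\.08,/(.0685,/g; s/(-\.08,/(-.0915,/g' fit.py
cat > go.py <<'E'
from fit import *
r,W,t,s,T,S=fit();p=r.x;print(p.round(4));print(r.fun.reshape(-1,2).round(1).tolist())
a=np.radians(25);up=np.array([np.cos(a),0,np.sin(a)]);n=np.array([-np.sin(a),0,np.cos(a)]);bay=np.array([0,0,.064])
iT=lambda q:((np.array(q)+.5-[158,150])*6.2-.5).round(0)
iS=lambda q:((np.array(q)+.5-[185,140])*4.8-.5+[400,0]).round(0)
for nm,X in dict(bay=bay,bartop=bay+.004*up+.025*n,barL=bay+.004*up+.025*n+[0,.025,0],barR=bay+.004*up+.025*n-[0,.025,0],piv=bay-.077*up+.0095*n,fin=bay-.077*up+.0255*n,tip=bay-.043*up+.0095*n).items():
    w=W(p,X);print(nm,w.round(4),iT(proj(t,w)),iS(proj(s,w)))
E
python3 go.py
```

```text
[ 0.5534 -0.0691 -0.1584]
[[-0.5, -0.1], [-0.8, 0.4], [-0.4, 0.2], [1.9, 0.8], [0.2, 0.9], [-1.9, -2.2], [-1.7, 0.9], [2.1, 0.2], [3.2, -2.8], [4.1, 0.1]]
bay [ 0.5534 -0.0691  0.064 ] [197. 222.] [618. 137.]
bartop [ 0.5466 -0.068   0.0883] [183. 229.] [606.  98.]
barL [ 0.5505 -0.0433  0.0883] [129. 222.] [595.  81.]
barR [ 0.5426 -0.0927  0.0883] [238. 237.] [616. 116.]
piv [ 0.4805 -0.0575  0.0401] [181. 385.] [488. 189.]
fin [ 0.4739 -0.0564  0.0546] [172. 397.] [475. 166.]
tip [ 0.511  -0.0623  0.0544] [186. 317.] [542. 160.]
```

```bash
cat > k.py <<'E'
from h import *
p=np.array([.5565,-.069,-.15])
a=np.radians(25);c,s_=np.cos(p[2]),np.sin(p[2]);RW=R.from_euler('z',p[2]).as_matrix()
up=RW@[np.cos(a),0,np.sin(a)];n=RW@[-np.sin(a),0,np.cos(a)];ly=RW@[0,1,0];bay=np.array([p[0],p[1],.064])
piv=bay-.077*up+.0095*n; bar=bay+.004*up+.025*n
def tool(z,y):
    z=z/np.linalg.norm(z);y=y-z*(y@z);y/=np.linalg.norm(y);return R.from_matrix(np.c_[np.cross(y,z),y,z])
def delta(P,Q,base=None):
    o=bot.observe();P0,R0=(o['eef_pos'],R.from_quat(o['ee_rot'])) if base is None else base
    return ((np.array(P)-P0)*1e3).round(1).tolist(),(Q*R0.inv()).as_rotvec(degrees=True).round(1).tolist()
def st():
    o=bot.observe();print('t',round(o['t'],2),'q',o['joint_pos'].round(2).tolist(),'p',o['eef_pos'].round(4).tolist(),'F',o['wrist_force'].round(1).tolist(),'T',o['wrist_torque'].round(2).tolist(),'gap',round(o['finger_gap'],4),o['grip_force']);return o
E
python3 - <<'E'
from k import *
tabR=tool(-n,R.from_rotvec(n*.1).apply(ly))
print(piv,n,up,ly)
print(delta([.36,-.05,.25],tabR)); print(delta(piv+.09*n,tabR)); print(delta(piv+.026*n,tabR))
t=cap('top');print(onz(t,165/1.5625,325/1.5625,0),onz(t,105/1.5625,305/1.5625,.25))
E
```

```text
[ 0.48352813 -0.05797138  0.04006832] [-0.41787271  0.06315528  0.90630779] [ 0.89613093 -0.13543694  0.42261826] [0.14943813 0.98877108 0.        ]
([207.9, -604.4, 14.1], [-6.4, -24.2, 12.3])
([293.8, -606.7, -114.2], [-6.4, -24.2, 12.3])
([320.5, -610.8, -172.2], [-6.4, -24.2, 12.3])
[0.50042611 0.1994468  0.        ] [0.50711402 0.18388584 0.25      ]
```

Emit:
step_arm:
  moves:
    - {"translation": [208,-604,40],"delta_rot": [0,0,0],"claw": 0.45}
    - {"translation": [208,-604,40],"delta_rot": [0,0,0],"claw": 0.45}
    - {"translation": [208,-604,40],"delta_rot": [0,0,0],"claw": 0.45}
    - {"translation": [208,-604,40],"delta_rot": [0,0,0],"claw": 0.45}
    - {"translation": [208,-604,40],"delta_rot": [0,0,0],"claw": 0.45}
    - {"translation": [208,-604,40],"delta_rot": [0,0,0],"claw": 0.45}
    - {"translation": [208,-604,40],"delta_rot": [-6.4,-24.2,12.3],"claw": 0.45}
    - {"translation": [208,-604,40],"delta_rot": [-6.4,-24.2,12.3],"claw": 0.45}
    - {"translation": [208,-604,40],"delta_rot": [-6.4,-24.2,12.3],"claw": 0.45}
    - {"translation": [208,-604,40],"delta_rot": [-6.4,-24.2,12.3],"claw": 0.45}
    - {"translation": [208,-604,40],"delta_rot": [-6.4,-24.2,12.3],"claw": 0.45}
    - {"translation": [208,-604,40],"delta_rot": [-6.4,-24.2,12.3],"claw": 0.45}
  grip_force: 20

```text
t: 1.45
eef_pos: [0.3094, 0.0935, 0.2662]
ee_rot: [0.021, 0.976, -0.026, 0.215]
wrist_force: [1.1, 0.8, 0.6]
finger_gap: 0.0408
grip_force: 0.0
```

Run:
```python
from k import *
st();tabR=tool(-n,R.from_rotvec(n*.1).apply(ly))
print(delta(piv+.08*n,tabR)); print(delta(piv+.026*n,tabR))
```

```text
t 1.45 q [0.51, -0.3, 2.19, -0.33, 0.92, -0.86] p [0.3094, 0.0935, 0.2662] F [1.1, 0.8, 0.6] T [0.05, 0.22, -0.0] gap 0.0408 0.0
([140.6, -146.4, -153.6], [-0.0, -0.0, -0.3])
([163.2, -149.8, -202.5], [-0.0, -0.0, -0.3])
```

Emit:
step_arm:
  moves:
    - {"translation": [50,-146,0],"delta_rot": [0,0,0],"claw": 0.45}
    - {"translation": [50,-146,0],"delta_rot": [0,0,0],"claw": 0.45}
    - {"translation": [50,-146,0],"delta_rot": [0,0,0],"claw": 0.45}
    - {"translation": [50,-146,0],"delta_rot": [0,0,0],"claw": 0.45}
    - {"translation": [130,-146,-130],"delta_rot": [0,0,0],"claw": 0.45}
    - {"translation": [130,-146,-130],"delta_rot": [0,0,0],"claw": 0.45}
    - {"translation": [130,-146,-130],"delta_rot": [0,0,0],"claw": 0.45}
    - {"translation": [130,-146,-130],"delta_rot": [0,0,0],"claw": 0.45}
    - {"translation": [130,-146,-130],"delta_rot": [0,0,0],"claw": 0.45}
    - {"translation": [130,-146,-130],"delta_rot": [0,0,0],"claw": 0.45}

```text
t: 2.28
eef_pos: [0.4405, -0.0517, 0.1345]
ee_rot: [0.025, 0.977, -0.026, 0.211]
wrist_force: [0.3, 0.2, 0.6]
finger_gap: 0.0408
grip_force: 0.0
```

Run:
```python
from k import *
st();tabR=tool(-n,R.from_rotvec(n*.1).apply(ly))
print(delta(piv+.06*n,tabR)); print(delta(piv+.026*n,tabR))
s=cap('scene');t=cap('top')
a=cv2.resize(s['pixels'][110:210,170:270],None,fx=4,fy=4,interpolation=cv2.INTER_CUBIC)
b=cv2.resize(t['pixels'][140:240,140:240],None,fx=4,fy=4,interpolation=cv2.INTER_CUBIC)
cv2.imwrite('pics/c2.png',np.hstack([a,b]))
o=bot.observe();P=o['eef_pos'];Z=R.from_quat(o['ee_rot']).as_matrix()[:,2];print('tip px',((proj(s,P+.022*Z)-[170,110])*4).round(),((proj(t,P+.022*Z)-[140,140])*4+[400,0]).round(), 'piv',((proj(s,piv)-[170,110])*4).round(), ((proj(t,piv)-[140,140])*4+[400,0]).round(),'fintop',((proj(s,piv+.016*n)-[170,110])*4).round())
```

```text
t 2.28 q [-0.14, 0.06, 2.29, -0.01, 0.36, -1.65] p [0.4405, -0.0517, 0.1345] F [0.3, 0.2, 0.6] T [0.07, 0.24, 0.01] gap 0.0408 0.0
([18.0, -2.5, -40.1], [-0.1, -0.4, 0.0])
([32.2, -4.7, -70.9], [-0.1, -0.4, 0.0])
tip px [ 82. 172.] [556. 322.] piv [136. 275.] [588. 283.] fintop [126. 257.]
```

View pics/c2.png

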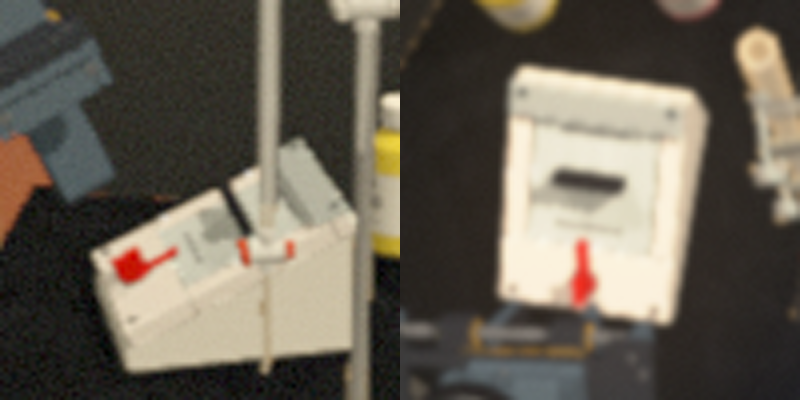

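The left crop shows the red fin at (130,263), against a predicted (131,266). In the top crop it is at (583,285), which also matches the prediction within about 1 px. I'll descend onto the fin now.

Emit:
step_arm:
  moves:
    - {"translation": [18,-2,-40],"delta_rot": [0,0,0],"claw": 0.45}
    - {"translation": [18,-2,-40],"delta_rot": [0,0,0],"claw": 0.45}
    - {"translation": [25,-3,-55],"delta_rot": [0,0,0],"claw": 0.45}
    - {"translation": [32,-4,-70],"delta_rot": [0,0,0],"claw": 0.45}
    - {"translation": [32,-4,-70],"delta_rot": [0,0,0],"claw": 0.45}
    - {"translation": [32,-4,-70],"delta_rot": [0,0,0],"claw": 0.3}
    - {"translation": [32,-4,-70],"delta_rot": [0,0,0],"claw": 0.15}
    - {"translation": [32,-4,-70],"delta_rot": [0,0,0],"claw": 0.0}
    - {"translation": [32,-4,-70],"delta_rot": [0,0,0],"claw": 0.0}
    - {"translation": [32,-4,-70],"delta_rot": [0,0,0],"claw": 0.0}
  grip_force: 12

```text
t: 3.22
eef_pos: [0.4733, -0.0542, 0.0677]
ee_rot: [0.024, 0.976, -0.026, 0.215]
wrist_force: [-1.3, 25.4, 7.4]
finger_gap: 0.0145
grip_force: 12.0
```

Run:
```python
from k import *
o=st();q=R.from_quat(o['ee_rot']);P=o['eef_pos'];print('tool local off from piv: up,ly,n',[(float((P-piv)@v)*1e3) for v in(up,ly,n)]); Y=q.as_matrix()[:,1];print('ang',np.arctan2(-Y@up,Y@ly)); print('n deg',n)
```

```text
t 3.22 q [-0.14, 0.24, 2.33, -0.03, 0.14, -1.63] p [0.4733, -0.0542, 0.0677] F [-1.3, 25.4, 7.4] T [4.19, -0.17, 1.88] gap 0.0145 12.008990943431854
tool local off from piv: up,ly,n [2.020161928388241, 2.1673698693847245, 29.524039671314284]
ang 0.0996164634768949
n deg [-0.41787271  0.06315528  0.90630779]
```

Emit:
step_arm:
  moves:
    - {"translation": [0,1.5,0],"delta_rot": [0,0,0],"claw": 0.0}
    - {"translation": [0.3,3,0],"delta_rot": [0,0,0],"claw": 0.0}
    - {"translation": [0.3,3,0],"delta_rot": [0,0,0],"claw": 0.0}

```text
t: 3.47
eef_pos: [0.4735, -0.0511, 0.0676]
ee_rot: [0.024, 0.976, -0.026, 0.215]
wrist_force: [-3.1, 13.2, 7.3]
finger_gap: 0.0089
grip_force: 12.0
```

Run:
```python
from k import *
o=st();print([(float((o['eef_pos']-piv)@v)*1e3) for v in(up,ly,n)])
for d in(-7,-14,-21,-50,7): print(d,(n*d).round(1))
```

```text
t 3.47 q [-0.13, 0.24, 2.33, -0.06, 0.14, -1.59] p [0.4735, -0.0511, 0.0676] F [-3.1, 13.2, 7.3] T [2.34, 0.11, 0.95] gap 0.0089 12.006140872836113
[1.727055309963796, 5.262304925170816, 29.528098113702857]
-7 [ 2.9 -0.4 -6.3]
-14 [  5.9  -0.9 -12.7]
-21 [  8.8  -1.3 -19. ]
-50 [ 20.9  -3.2 -45.3]
7 [-2.9  0.4  6.3]
```

Emit:
step_arm:
  moves:
    - {"translation": [0,2,0],"delta_rot": [0,0,0],"claw": 0.0}
    - {"translation": [0,2,0],"delta_rot": [0,0,0],"claw": 0.0}

```text
t: 3.63
eef_pos: [0.4736, -0.0508, 0.0676]
ee_rot: [0.024, 0.976, -0.027, 0.215]
wrist_force: [-4.1, -4.0, 6.9]
finger_gap: 0.0086
grip_force: 12.0
```

Run:
```python
from k import *
st()
```

```text
t 3.63 q [-0.12, 0.24, 2.33, -0.08, 0.14, -1.57] p [0.4736, -0.0508, 0.0676] F [-4.1, -4.0, 6.9] T [-0.62, 0.33, -0.32] gap 0.0086 12.01246663928032
```

Emit:
step_arm:
  moves:
    - {"translation": [0,-0.5,0],"delta_rot": [1.5,-0.2,-3.2],"claw": 0.0}
    - {"translation": [0,-0.5,0],"delta_rot": [2.9,-0.4,-6.3],"claw": 0.0}
    - {"translation": [0,-0.5,0],"delta_rot": [4.4,-0.7,-9.5],"claw": 0.0}
    - {"translation": [0,-0.5,0],"delta_rot": [5.9,-0.9,-12.7],"claw": 0.0}
    - {"translation": [0,-0.5,0],"delta_rot": [5.9,-0.9,-12.7],"claw": 0.0}

```text
t: 4.05
eef_pos: [0.4734, -0.0514, 0.0675]
ee_rot: [0.144, 0.966, 0.0, 0.217]
wrist_force: [-3.5, -3.8, 6.5]
finger_gap: 0.0086
grip_force: 12.0
```

```bash
cat >> k.py <<'E'
def rep():
    o=st();Y=R.from_quat(o['ee_rot']).as_matrix()[:,1];print('ang %.3f'%np.arctan2(-Y@up,Y@ly),'Tn %.3f'%(o['wrist_torque']@n),'off',[(round(float((o['eef_pos']-piv)@v)*1e3,1)) for v in(up,ly,n)]);return o
E
python3 -c "
from k import *
rep()"
```

```text
t 4.05 q [-0.13, 0.24, 2.33, -0.06, 0.14, -1.34] p [0.4734, -0.0514, 0.0675] F [-3.5, -3.8, 6.5] T [-0.63, 0.36, -0.35] gap 0.0086 12.020432353019714
ang -0.147 Tn -0.034 off [1.7, 4.9, 29.5]
```

Emit:
step_arm:
  moves:
    - {"translation": [0,0.5,0],"delta_rot": [1.5,-0.2,-3.2],"claw": 0.0}
    - {"translation": [0,0.5,0],"delta_rot": [2.9,-0.4,-6.3],"claw": 0.0}
    - {"translation": [0,0.5,0],"delta_rot": [4.4,-0.7,-9.5],"claw": 0.0}
    - {"translation": [0,0.5,0],"delta_rot": [5.9,-0.9,-12.7],"claw": 0.0}
    - {"translation": [0,0.5,0],"delta_rot": [5.9,-0.9,-12.7],"claw": 0.0}

```text
t: 4.47
eef_pos: [0.4732, -0.0519, 0.0675]
ee_rot: [0.261, 0.941, 0.027, 0.215]
wrist_force: [-4.1, -12.8, 6.3]
finger_gap: 0.0086
grip_force: 12.0
```

```bash
python3 -c "
from k import *
rep()"
```

```text
t 4.47 q [-0.13, 0.24, 2.33, -0.06, 0.14, -1.1] p [0.4732, -0.0519, 0.0675] F [-4.1, -12.8, 6.3] T [-2.27, 0.59, -1.06] gap 0.0086 12.03656516969204
ang -0.392 Tn 0.022 off [1.5, 4.5, 29.5]
```

Emit:
step_arm:
  moves:
    - {"translation": [0,-1,0],"delta_rot": [1.5,-0.2,-3.2],"claw": 0.0}
    - {"translation": [0,-1.5,0],"delta_rot": [2.9,-0.4,-6.3],"claw": 0.0}
    - {"translation": [0,-1.5,0],"delta_rot": [4.4,-0.7,-9.5],"claw": 0.0}
    - {"translation": [0,-1.5,0],"delta_rot": [5.9,-0.9,-12.7],"claw": 0.0}
    - {"translation": [0,-1.5,0],"delta_rot": [5.9,-0.9,-12.7],"claw": 0.0}

```text
t: 4.88
eef_pos: [0.4729, -0.0525, 0.0673]
ee_rot: [0.374, 0.902, 0.054, 0.21]
wrist_force: [-5.6, -4.8, 8.0]
finger_gap: 0.009
grip_force: 12.0
```

```bash
python3 -c "
from k import *
rep()"
```

```text
t 4.88 q [-0.13, 0.24, 2.33, -0.04, 0.13, -0.88] p [0.4729, -0.0525, 0.0673] F [-5.6, -4.8, 8.0] T [-0.99, 0.58, -0.45] gap 0.009 12.032628804445267
ang -0.637 Tn 0.040 off [1.2, 3.8, 29.5]
```

Emit:
step_arm:
  moves:
    - {"translation": [0,-0.5,0],"delta_rot": [1.5,-0.2,-3.2],"claw": 0.0}
    - {"translation": [0,-0.5,0],"delta_rot": [2.9,-0.4,-6.3],"claw": 0.0}
    - {"translation": [0,-0.5,0],"delta_rot": [4.4,-0.7,-9.5],"claw": 0.0}
    - {"translation": [0,-0.5,0],"delta_rot": [5.9,-0.9,-12.7],"claw": 0.0}
    - {"translation": [0,-0.5,0],"delta_rot": [6.7,-1.0,-14.5],"claw": 0.0}
    - {"translation": [0,-0.5,0],"delta_rot": [6.7,-1.0,-14.5],"claw": 0.0}

```text
t: 5.38
eef_pos: [0.4725, -0.0529, 0.0669]
ee_rot: [0.495, 0.842, 0.082, 0.201]
wrist_force: [-4.7, -5.1, 5.6]
finger_gap: 0.0108
grip_force: 12.0
```

```bash
python3 -c "
from k import *
rep()"
```

```text
t 5.38 q [-0.13, 0.24, 2.33, -0.03, 0.13, -0.61] p [0.4725, -0.0529, 0.0669] F [-4.7, -5.1, 5.6] T [-1.1, 0.66, -0.18] gap 0.0108 12.019160063937306
ang -0.913 Tn 0.335 off [0.8, 3.3, 29.3]
```

Emit:
step_arm:
  moves:
    - {"translation": [0,0,0],"delta_rot": [0,0,0],"claw": 0.4}
    - {"translation": [0,0,0],"delta_rot": [0,0,0],"claw": 0.4}
    - {"translation": [0,0,0],"delta_rot": [0,0,0],"claw": 0.4}
    - {"translation": [-14,2,30],"delta_rot": [0,0,0],"claw": 0.4}
    - {"translation": [-28,4,60],"delta_rot": [0,0,0],"claw": 0.4}
    - {"translation": [-60,4,70],"delta_rot": [0,0,0],"claw": 0.4}
    - {"translation": [-60,4,70],"delta_rot": [0,0,0],"claw": 0.4}

```text
t: 5.97
eef_pos: [0.4096, -0.048, 0.1375]
ee_rot: [0.495, 0.842, 0.082, 0.201]
wrist_force: [-1.4, 0.9, 0.6]
finger_gap: 0.0365
grip_force: 0.0
```

Run:
```python
from k import *
rep()
s=cap('scene');t=cap('top')
a=cv2.resize(s['pixels'][130:205,185:260],None,fx=5.333,fy=5.333,interpolation=cv2.INTER_CUBIC)
b=cv2.resize(t['pixels'][150:225,155:230],None,fx=5.333,fy=5.333,interpolation=cv2.INTER_CUBIC)
cv2.imwrite('pics/c3.png',np.hstack([a,b]))
hs=cv2.cvtColor(t['pixels'],cv2.COLOR_BGR2HSV);red=((hs[...,0]<8)|(hs[...,0]>172))&(hs[...,1]>110)
ys,xs=np.where(red[195:226,165:215]);pts=np.array([onz(t,x+165,y+195,.05) for x,y in zip(xs,ys)])
d=pts-pts.mean(0);w,v=np.linalg.eigh(d[:,:2].T@d[:,:2]);print(len(xs),pts.mean(0),v[:,1],w)
```

```text
t 5.97 q [-0.15, -0.0, 2.35, 0.01, 0.36, -0.66] p [0.4096, -0.048, 0.1375] F [-1.4, 0.9, 0.6] T [-0.01, 0.31, -0.01] gap 0.0365 0.0
ang -0.914 Tn 0.018 off [-26.4, -1.2, 119.8]
65 [ 0.48652059 -0.05909851  0.05      ] [-0.70846656  0.70574438] [0.00097082 0.00912387]
```

View pics/c3.png

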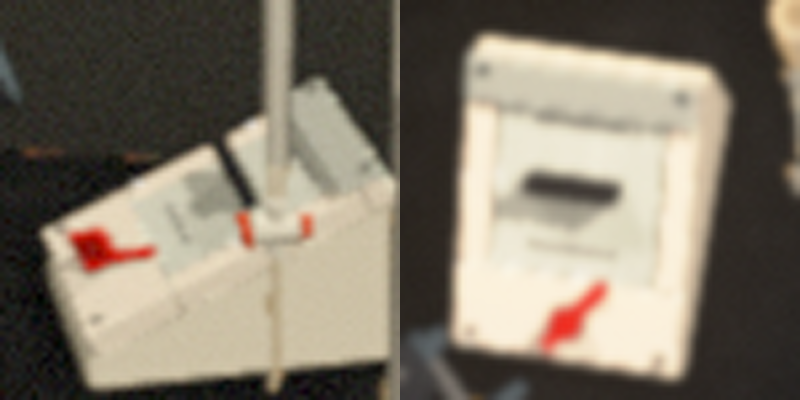

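Run:
```python
from k import *
t=cap('top')
def on(c,u,v,h=0):
    C,d=ray(c,u,v);X=C+d*(((piv+h*n)-C)@n)/(d@n);return np.array([(X-piv)@up,(X-piv)@ly])*1e3
hs=cv2.cvtColor(t['pixels'],cv2.COLOR_BGR2HSV);sat=hs[...,1].astype(float);rd=(hs[...,0]<12)|(hs[...,0]>168)
for v in range(198,222):
    w=np.where(rd[v,165:215]&(sat[v,165:215]>60),sat[v,165:215]-50,0)
    if w.sum()>0: u=165+(w*np.arange(50)).sum()/w.sum();print(v,round(u,2),int(w.sum()),on(t,u,v).round(1))
```

```text
202 192.0 20 [ 28.4 -13.1]
203 191.97 180 [ 25.3 -13.2]
204 191.53 355 [ 22.1 -12.1]
205 190.95 479 [ 18.8 -10.6]
206 189.81 535 [15.3 -7.4]
207 188.29 684 [11.7 -3.1]
208 186.75 808 [8.  1.2]
209 186.15 926 [4.7 2.8]
210 185.61 972 [1.4 4.2]
211 185.37 963 [-1.8  4.8]
212 184.74 896 [-5.1  6.4]
213 184.11 711 [-8.5  8.1]
214 182.85 437 [-12.1  11.7]
215 182.37 219 [-15.4  13. ]
216 182.07 124 [-18.6  13.7]
217 182.06 81 [-21.8  13.5]
220 187.0 11 [-29.1  -1.5]
221 185.52 23 [-32.8   2.7]
```

The right crop shows the tab's pivot at about (565,327) and its tip at (605,287), roughly -0.7 rad. Together with the torque rise and the wider gap, that means the clockwise stop comes early. I'll turn it the other way.

Emit:
step_arm:
  moves:
    - {"translation": [32,-1,-13],"delta_rot": [-2.5,0.4,5.4],"claw": 0.4}
    - {"translation": [32,-1,-13],"delta_rot": [-5,0.8,10.9],"claw": 0.4}
    - {"translation": [48,-4,-40],"delta_rot": [-5,0.8,10.9],"claw": 0.4}
    - {"translation": [63,-4,-71],"delta_rot": [-5,0.8,10.9],"claw": 0.4}
    - {"translation": [63,-4,-71],"delta_rot": [-5,0.8,10.9],"claw": 0.4}
    - {"translation": [63,-4,-71],"delta_rot": [-5,0.8,10.9],"claw": 0.2}
    - {"translation": [63,-4,-71],"delta_rot": [-5,0.8,10.9],"claw": 0.0}
    - {"translation": [63,-4,-71],"delta_rot": [-5,0.8,10.9],"claw": 0.0}
    - {"translation": [63,-4,-71],"delta_rot": [-5,0.8,10.9],"claw": 0.0}
    - {"translation": [63,-4,-71],"delta_rot": [-5,0.8,10.9],"claw": 0.0}

```text
t: 6.95
eef_pos: [0.4749, -0.0536, 0.0649]
ee_rot: [0.404, 0.889, 0.06, 0.206]
wrist_force: [-1.9, -15.5, -5.7]
finger_gap: 0.0088
grip_force: 12.0
```

```bash
python3 -c "
from k import *
rep()"
```

```text
t 6.95 q [-0.13, 0.24, 2.33, -0.03, 0.14, -0.82] p [0.4749, -0.0536, 0.0649] F [-1.9, -15.5, -5.7] T [-2.65, 0.97, -1.0] gap 0.0088 11.960824728012085
ang -0.703 Tn 0.263 off [2.1, 3.0, 26.4]
```

Emit:
step_arm:
  moves:
    - {"translation": [0,0,0],"delta_rot": [-2.1,0.3,4.5],"claw": 0.0}
    - {"translation": [0,0,0],"delta_rot": [-4.2,0.6,9.1],"claw": 0.0}
    - {"translation": [0,0,0],"delta_rot": [-6.3,0.9,13.6],"claw": 0.0}
    - {"translation": [0,0.3,0],"delta_rot": [-8.4,1.3,18.1],"claw": 0.0}
    - {"translation": [0,0.5,0],"delta_rot": [-10.5,1.6,22.7],"claw": 0.0}
    - {"translation": [0,0.8,0],"delta_rot": [-12.5,1.9,27.2],"claw": 0.0}
    - {"translation": [0,1,0],"delta_rot": [-14.6,2.2,31.7],"claw": 0.0}
    - {"translation": [0,1.2,0],"delta_rot": [-16.7,2.5,36.3],"claw": 0.0}
    - {"translation": [0,1.5,0],"delta_rot": [-18.8,2.8,40.8],"claw": 0.0}
    - {"translation": [0,1.5,0],"delta_rot": [-18.8,2.8,40.8],"claw": 0.0}

```text
t: 7.78
eef_pos: [0.476, -0.0512, 0.0653]
ee_rot: [0.032, 0.976, -0.024, 0.214]
wrist_force: [1.8, -4.5, -6.9]
finger_gap: 0.0086
grip_force: 12.0
```

```bash
python3 -c "
from k import *
rep()"
```

```text
t 7.78 q [-0.13, 0.24, 2.33, -0.06, 0.14, -1.58] p [0.476, -0.0512, 0.0653] F [1.8, -4.5, -6.9] T [-0.65, 0.4, -0.3] gap 0.0086 11.963920891284943
ang 0.083 Tn 0.022 off [3.0, 5.5, 26.4]
```

Next: 24° more in this direction, checking torque as I go.

Emit:
step_arm:
  moves:
    - {"translation": [0,0,0],"delta_rot": [-2.1,0.3,4.5],"claw": 0.0}
    - {"translation": [0,0,0],"delta_rot": [-4.2,0.6,9.1],"claw": 0.0}
    - {"translation": [0,0,0],"delta_rot": [-6.3,0.9,13.6],"claw": 0.0}
    - {"translation": [0,0,0],"delta_rot": [-8.4,1.3,18.1],"claw": 0.0}
    - {"translation": [0,0,0],"delta_rot": [-10.5,1.6,22.7],"claw": 0.0}
    - {"translation": [0,0,0],"delta_rot": [-10.5,1.6,22.7],"claw": 0.0}

```text
t: 8.28
eef_pos: [0.4757, -0.0498, 0.0651]
ee_rot: [-0.18, 0.96, -0.07, 0.203]
wrist_force: [2.4, 9.5, -6.6]
finger_gap: 0.0087
grip_force: 12.0
```

```bash
python3 -c "
from k import *
rep()"
```

```text
t 8.28 q [-0.12, 0.24, 2.33, -0.07, 0.14, -1.99] p [0.4757, -0.0498, 0.0651] F [2.4, 9.5, -6.6] T [1.66, 0.29, 0.74] gap 0.0087 11.990430504083633
ang 0.520 Tn -0.000 off [2.5, 6.9, 26.5]
```

Emit:
step_arm:
  moves:
    - {"translation": [0,0.5,0],"delta_rot": [-2.1,0.3,4.5],"claw": 0.0}
    - {"translation": [0,1,0],"delta_rot": [-4.2,0.6,9.1],"claw": 0.0}
    - {"translation": [0,1.5,0],"delta_rot": [-6.3,0.9,13.6],"claw": 0.0}
    - {"translation": [0,1.5,0],"delta_rot": [-8.4,1.3,18.1],"claw": 0.0}
    - {"translation": [0,1.5,0],"delta_rot": [-9.6,1.5,20.8],"claw": 0.0}
    - {"translation": [0,1.5,0],"delta_rot": [-9.6,1.5,20.8],"claw": 0.0}

```text
t: 8.78
eef_pos: [0.4751, -0.0486, 0.0647]
ee_rot: [-0.367, 0.906, -0.109, 0.183]
wrist_force: [1.9, 7.0, -6.6]
finger_gap: 0.0088
grip_force: 12.0
```

```bash
python3 -c "
from k import *
rep()"
```

```text
t 8.78 q [-0.12, 0.24, 2.33, -0.1, 0.14, -2.36] p [0.4751, -0.0486, 0.0647] F [1.9, 7.0, -6.6] T [1.31, 0.48, 0.63] gap 0.0088 11.988265067338943
ang 0.919 Tn 0.051 off [1.6, 8.0, 26.5]
```

Emit:
step_arm:
  moves:
    - {"translation": [0,0,0],"delta_rot": [0,0,0],"claw": 0.4}
    - {"translation": [0,0,0],"delta_rot": [0,0,0],"claw": 0.4}
    - {"translation": [0,0,0],"delta_rot": [0,0,0],"claw": 0.4}
    - {"translation": [-14,2,30],"delta_rot": [0,0,0],"claw": 0.4}
    - {"translation": [-28,4,60],"delta_rot": [0,0,0],"claw": 0.4}
    - {"translation": [-60,4,80],"delta_rot": [0,0,0],"claw": 0.4}
    - {"translation": [-60,4,80],"delta_rot": [2.9,-0.4,-6.3],"claw": 0.4}
    - {"translation": [-60,4,80],"delta_rot": [5.9,-0.9,-12.7],"claw": 0.4}

```text
t: 9.45
eef_pos: [0.4159, -0.0456, 0.1475]
ee_rot: [-0.25, 0.944, -0.086, 0.199]
wrist_force: [-0.8, -0.6, 0.0]
finger_gap: 0.0365
grip_force: 0.0
```

Run:
```python
from k import *
rep()
s=cap('scene');t=cap('top')
a=cv2.resize(s['pixels'][130:205,185:260],None,fx=5.333,fy=5.333,interpolation=cv2.INTER_CUBIC)
b=cv2.resize(t['pixels'][150:225,155:230],None,fx=5.333,fy=5.333,interpolation=cv2.INTER_CUBIC)
cv2.imwrite('pics/c4.png',np.hstack([a,b]))
gt=cv2.cvtColor(t['pixels'],cv2.COLOR_BGR2GRAY).astype(float);gs=cv2.cvtColor(s['pixels'],cv2.COLOR_BGR2GRAY).astype(float)
def cen(g,x0,x1,y0,y1,th):
    q=g[y0:y1,x0:x1];w=np.clip(th-q,0,None);Y,X=np.mgrid[y0:y1,x0:x1];m=(w*X).sum()/w.sum(),(w*Y).sum()/w.sum()
    C=np.cov(np.vstack([X.ravel(),Y.ravel()]),aweights=w.ravel());l,v=np.linalg.eigh(C);return m,v[:,1],np.sqrt(l)
mt=cen(gt,170,202,179,191,130);print('top',mt)
q=bar;iS=lambda X:((proj(s,X)+.5-[185,130])*5.333-.5).round(0);iT=lambda X:((proj(t,X)+.5-[155,150])*5.333-.5+[400,0]).round(0)
for nm,X in dict(bar=bar,barL=bar+.025*ly,barR=bar-.025*ly,plateN=bay-.05*up+.005*n,plateF=bay+.0425*up+.0115*n,piv=piv).items():print(nm,iS(X),iT(X))
```

```text
t 9.45 q [-0.13, -0.01, 2.32, -0.02, 0.39, -2.2] p [0.4159, -0.0456, 0.1475] F [-0.8, -0.6, 0.0] T [0.11, 0.29, 0.01] gap 0.0365 0.0
ang 0.668 Tn -0.024 off [-16.9, 2.1, 126.4]
top ((np.float64(186.49178774478838), np.float64(185.12160454832596)), array([-0.99145149, -0.13047585]), array([1.00544624, 4.50150936]))
bar [234. 161.] [574. 191.]
barL [222. 142.] [527. 185.]
barR [247. 181.] [621. 197.]
plateN [155. 244.] [578. 276.]
plateF [313. 146.] [584. 114.]
piv [104. 263.] [573. 326.]
```

View pics/c4.png

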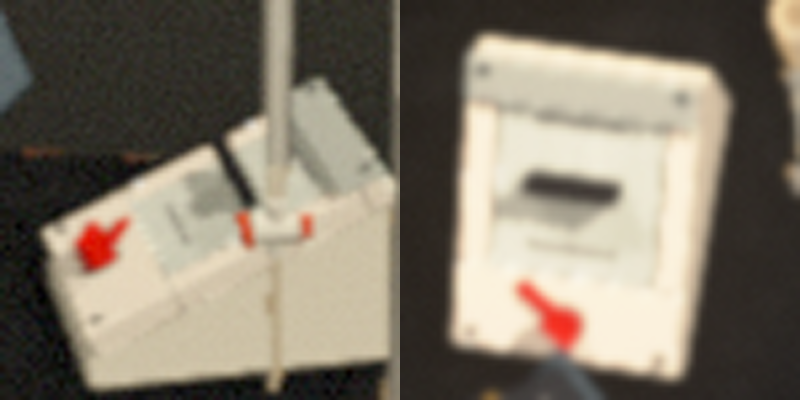

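Both crops show the tab turned well anticlockwise, with its pivot at (562,325) and tip at (520,287). The bar at (570,190) is close to where I predicted. Next is turning the tool to grip the bar.

Run:
```python
from k import *
Q=tool(-n,up);g=bar-.0015*up+.002*ly
print(delta(g+.07*n,Q),delta(g+.006*n,Q),g, (n*-64).round(1))
```

```text
([103.0, -15.7, 4.8], [53.6, -8.1, -116.6]) ([129.7, -19.7, -53.2], [53.6, -8.1, -116.6]) [ 0.54859239 -0.06578217  0.08771424] [ 26.7  -4.  -58. ]
```

Emit:
step_arm:
  moves:
    - {"translation": [40,-6,20],"delta_rot": [26.7,-4,-58],"claw": 0.45}
    - {"translation": [40,-6,20],"delta_rot": [26.7,-4,-58],"claw": 0.45}
    - {"translation": [60,-9,20],"delta_rot": [26.7,-4,-58],"claw": 0.45}
    - {"translation": [80,-12,20],"delta_rot": [26.7,-4,-58],"claw": 0.45}
    - {"translation": [103,-16,15],"delta_rot": [26.7,-4,-58],"claw": 0.45}
    - {"translation": [103,-16,10],"delta_rot": [26.7,-4,-58],"claw": 0.45}
    - {"translation": [103,-16,5],"delta_rot": [53.6,-8.1,-116.6],"claw": 0.45}
    - {"translation": [103,-16,5],"delta_rot": [53.6,-8.1,-116.6],"claw": 0.45}
    - {"translation": [103,-16,5],"delta_rot": [53.6,-8.1,-116.6],"claw": 0.45}
    - {"translation": [103,-16,5],"delta_rot": [53.6,-8.1,-116.6],"claw": 0.45}
    - {"translation": [103,-16,5],"delta_rot": [53.6,-8.1,-116.6],"claw": 0.45}
    - {"translation": [103,-16,5],"delta_rot": [53.6,-8.1,-116.6],"claw": 0.45}

```text
t: 10.55
eef_pos: [0.5195, -0.0616, 0.1498]
ee_rot: [0.459, 0.862, 0.073, 0.203]
wrist_force: [-0.3, -0.4, -0.0]
finger_gap: 0.0413
grip_force: 0.0
```

Run:
```python
from k import *
rep()
Q=tool(-n,up);g=bar-.0015*up+.002*ly
print(delta(g+.07*n,Q),delta(g+.006*n,Q))
```

```text
t 10.55 q [-0.14, 0.15, 2.13, -0.0, 0.43, -0.73] p [0.5195, -0.0616, 0.1498] F [-0.3, -0.4, -0.0] T [0.02, 0.24, 0.02] gap 0.0413 0.0
ang -0.828 Tn 0.026 off [79.1, 1.8, 84.2]
([-0.2, 0.2, 1.3], [17.6, -2.7, -38.6]) ([26.6, -3.8, -56.7], [17.6, -2.7, -38.6])
```

Emit:
step_arm:
  moves:
    - {"translation": [0,0,1],"delta_rot": [17.6,-2.7,-38.6],"claw": 0.45}
    - {"translation": [0,0,1],"delta_rot": [17.6,-2.7,-38.6],"claw": 0.45}
    - {"translation": [0,0,1],"delta_rot": [17.6,-2.7,-38.6],"claw": 0.45}
    - {"translation": [0,0,1],"delta_rot": [17.6,-2.7,-38.6],"claw": 0.45}
    - {"translation": [0,0,1],"delta_rot": [17.6,-2.7,-38.6],"claw": 0.45}
    - {"translation": [0,0,1],"delta_rot": [17.6,-2.7,-38.6],"claw": 0.45}
    - {"translation": [9,-1,-20],"delta_rot": [17.6,-2.7,-38.6],"claw": 0.45}
    - {"translation": [17,-2,-38],"delta_rot": [17.6,-2.7,-38.6],"claw": 0.45}
    - {"translation": [17,-2,-38],"delta_rot": [17.6,-2.7,-38.6],"claw": 0.45}

```text
t: 11.3
eef_pos: [0.5357, -0.0635, 0.109]
ee_rot: [0.738, 0.639, 0.139, 0.163]
wrist_force: [-0.4, -0.6, -0.4]
finger_gap: 0.0412
grip_force: 0.0
```

Run:
```python
from k import *
rep()
Q=tool(-n,up);g=bar-.0015*up+.002*ly
print(delta(g+.006*n,Q))
s=cap('scene');t=cap('top')
a=cv2.resize(s['pixels'][100:200,180:280],None,fx=4,fy=4,interpolation=cv2.INTER_CUBIC)
b=cv2.resize(t['pixels'][140:240,140:240],None,fx=4,fy=4,interpolation=cv2.INTER_CUBIC)
cv2.imwrite('pics/c5.png',np.hstack([a,b]))
```

```text
t 11.3 q [-0.14, 0.24, 2.15, -0.02, 0.32, 0.02] p [0.5357, -0.0635, 0.109] F [-0.4, -0.6, -0.4] T [-0.07, 0.3, 0.03] gap 0.0412 0.0
ang -1.564 Tn 0.075 off [76.6, 2.3, 40.4]
([10.4, -1.9, -15.9], [0.1, -0.3, -0.3])
```

View pics/c5.png

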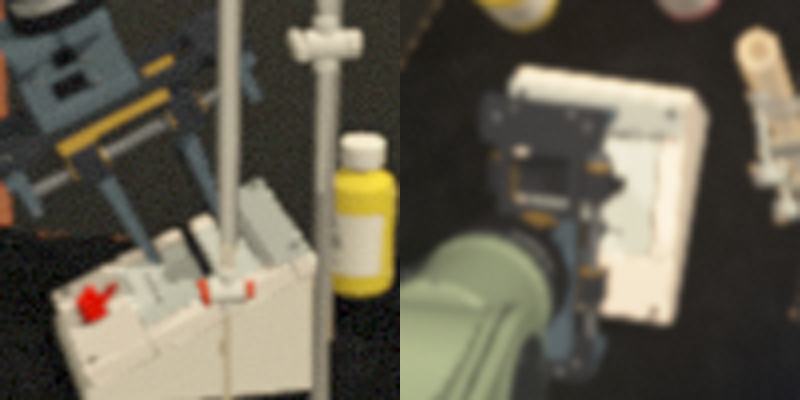

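In the scene crop the fingers straddle the bar, with tips near (150,258) and (213,215) and the bar between them. I'll descend and close lightly.

Emit:
step_arm:
  moves:
    - {"translation": [5,-1,-8],"delta_rot": [0,0,0],"claw": 0.45}
    - {"translation": [10,-2,-16],"delta_rot": [0,0,0],"claw": 0.45}
    - {"translation": [10,-2,-16],"delta_rot": [0,0,0],"claw": 0.45}
    - {"translation": [10,-2,-16],"delta_rot": [0,0,0],"claw": 0.2}
    - {"translation": [10,-2,-16],"delta_rot": [0,0,0],"claw": 0.05}
    - {"translation": [10,-2,-16],"delta_rot": [0,0,0],"claw": 0.05}
    - {"translation": [10,-2,-16],"delta_rot": [0,0,0],"claw": 0.05}
  grip_force: 10

```text
t: 11.98
eef_pos: [0.5464, -0.0655, 0.0966]
ee_rot: [0.739, 0.638, 0.141, 0.165]
wrist_force: [-1.4, -0.7, -0.8]
finger_gap: 0.0171
grip_force: 0.0
```

```bash
python3 -c "
from k import *
o=rep();print([round(float(o['wrist_force']@v),1) for v in (up,ly,n)],[round(float((o['eef_pos']-bar)@v)*1e3,1) for v in (up,ly,n)])"
```

```text
t 11.98 q [-0.14, 0.27, 2.14, -0.02, 0.28, 0.03] p [0.5464, -0.0655, 0.0966] F [-1.4, -0.7, -0.8] T [-0.06, 0.29, -0.0] gap 0.0171 0.0
ang -1.567 Tn 0.041 off [81.3, 2.0, 24.5]
[-1.5, -0.9, -0.2] [0.3, 2.0, 9.0]
```

Emit:
step_arm:
  moves:
    - {"translation": [1,0,-3],"delta_rot": [0,0,0],"claw": 0.15}
    - {"translation": [1,0,-3],"delta_rot": [0,0,0],"claw": 0.0}
    - {"translation": [1,0,-3],"delta_rot": [0,0,0],"claw": 0.0}
    - {"translation": [1,0,-3],"delta_rot": [0,0,0],"claw": 0.0}

```text
t: 12.32
eef_pos: [0.5471, -0.0655, 0.093]
ee_rot: [0.739, 0.638, 0.141, 0.165]
wrist_force: [-0.2, 0.6, -1.9]
finger_gap: 0.01
grip_force: 10.0
```

```bash
cat >> k.py <<'E'
def rb():
    o=rep();print('F up,ly,n',[round(float(o['wrist_force']@v),1) for v in (up,ly,n)],'off bar',[round(float((o['eef_pos']-bar)@v)*1e3,1) for v in (up,ly,n)]);return o
E
python3 -c "
from k import *
rb()"
```

```text
t 12.32 q [-0.14, 0.28, 2.15, -0.02, 0.28, 0.03] p [0.5471, -0.0655, 0.093] F [-0.2, 0.6, -1.9] T [0.01, 0.48, -0.02] gap 0.01 9.99478742480278
ang -1.567 Tn 0.010 off [80.3, 2.1, 20.9]
F up,ly,n [-1.0, 0.5, -1.6] off bar [-0.7, 2.1, 5.4]
```

Emit:
step_arm:
  moves:
    - {"translation": [0,0,0],"delta_rot": [0,0,0],"claw": 0.0}
    - {"translation": [0,0,0],"delta_rot": [0,0,0],"claw": 0.0}
    - {"translation": [0.1,0,2.3],"delta_rot": [0.3,2.2,0],"claw": 0.0}
    - {"translation": [0.3,0,4.6],"delta_rot": [0.7,4.5,0],"claw": 0.0}
    - {"translation": [0.7,-0.1,6.8],"delta_rot": [1,6.7,0],"claw": 0.0}
    - {"translation": [1.1,-0.2,9],"delta_rot": [1.3,8.9,0],"claw": 0.0}
    - {"translation": [1.1,-0.2,9],"delta_rot": [1.3,8.9,0],"claw": 0.0}
  grip_force: 40

```text
t: 12.9
eef_pos: [0.5492, -0.0658, 0.1025]
ee_rot: [0.75, 0.647, 0.09, 0.106]
wrist_force: [-1.0, -0.0, -1.3]
finger_gap: 0.0096
grip_force: 40.0
```

```bash
python3 -c "
from k import *
rb()"
```

```text
t 12.9 q [-0.14, 0.3, 2.01, -0.01, 0.55, 0.01] p [0.5492, -0.0658, 0.1025] F [-1.0, -0.0, -1.3] T [-0.07, 0.38, -0.0] gap 0.0096 39.99448835849762
ang -1.567 Tn 0.051 off [86.3, 2.0, 28.6]
F up,ly,n [-1.4, -0.1, -0.8] off bar [5.3, 2.0, 13.1]
```

Emit:
step_arm:
  moves:
    - {"translation": [-2.7,0.4,-1.3],"delta_rot": [0,0,0],"claw": 0.0}
    - {"translation": [-5.4,0.8,-2.5],"delta_rot": [0,0,0],"claw": 0.0}
    - {"translation": [-8.1,1.2,-3.8],"delta_rot": [0,0,0],"claw": 0.0}
    - {"translation": [-11,1.6,-5.1],"delta_rot": [0,0,0],"claw": 0.0}
    - {"translation": [-11,1.6,-5.1],"delta_rot": [0,0,0],"claw": 0.0}

```text
t: 13.32
eef_pos: [0.536, -0.0639, 0.0965]
ee_rot: [0.749, 0.647, 0.09, 0.106]
wrist_force: [-0.4, 0.4, -1.5]
finger_gap: 0.0097
grip_force: 40.0
```

```bash
python3 -c "
from k import *
rb()"
```

```text
t 13.32 q [-0.14, 0.29, 2.05, -0.01, 0.52, 0.02] p [0.536, -0.0639, 0.0965] F [-0.4, 0.4, -1.5] T [-0.01, 0.31, -0.02] gap 0.0097 39.99536633491516
ang -1.567 Tn 0.007 off [71.7, 2.0, 28.9]
F up,ly,n [-1.0, 0.3, -1.2] off bar [-9.3, 2.0, 13.4]
```

Emit:
step_arm:
  moves:
    - {"translation": [-2,0.3,5],"delta_rot": [0,0,0],"claw": 0.0}
    - {"translation": [-4,0.6,10],"delta_rot": [0,0,0],"claw": 0.0}
    - {"translation": [-8,1.2,19],"delta_rot": [0,0,0],"claw": 0.0}
    - {"translation": [-12.5,1.8,28],"delta_rot": [0,0,0],"claw": 0.0}
    - {"translation": [-20,3,45],"delta_rot": [0,0,0],"claw": 0.0}
    - {"translation": [-25,3,65],"delta_rot": [0,0,0],"claw": 0.0}
    - {"translation": [-35,3,90],"delta_rot": [0,0,0],"claw": 0.0}
    - {"translation": [-50,3,110],"delta_rot": [0,0,0],"claw": 0.0}
    - {"translation": [-70,3,120],"delta_rot": [0,0,0],"claw": 0.0}
    - {"translation": [-90,3,120],"delta_rot": [0,0,0],"claw": 0.0}
    - {"translation": [-90,3,120],"delta_rot": [0,0,0],"claw": 0.0}

```text
t: 14.23
eef_pos: [0.4438, -0.0608, 0.2184]
ee_rot: [0.749, 0.647, 0.091, 0.106]
wrist_force: [-0.1, -0.4, -3.0]
finger_gap: 0.0096
grip_force: 40.0
```

Run:
```python
from k import *
o=rb()
s=cap('scene');t=cap('top');cv2.imwrite('pics/c6.png',np.hstack([cv2.resize(s['pixels'][60:260,130:330],(400,400)),cv2.resize(t['pixels'][130:330,120:320],(400,400))]))
# target over tray: tray x axis yaw
tr=np.array([.3242,-.3034,0]);
for yaw in(-.315,-.315+np.pi/2):
    ux=np.array([np.cos(yaw),np.sin(yaw),0])
    Q=tool(np.array([0,0,-1.]),ux); 
    # cover centre is 4mm toward -x(plate) from bar
    P=tr-0*ux+.004*ux; print(yaw,delta(P+[0,0,.15],Q))
print(o['ee_rot'])
```

```text
t 14.23 q [-0.16, 0.0, 2.04, 0.0, 0.82, -0.02] p [0.4438, -0.0608, 0.2184] F [-0.1, -0.4, -3.0] T [-0.08, 0.38, -0.03] gap 0.0096 39.995434284210205
ang -1.567 Tn 0.025 off [40.1, -8.7, 178.1]
F up,ly,n [-1.4, -0.4, -2.7] off bar [-40.9, -8.7, 162.6]
-0.315 ([-119.1, -243.6, -68.4], [3.8, 15.8, -9.6])
1.2557963267948966 ([-121.6, -238.5, -68.4], [-9.2, 15.0, 79.8])
[0.74943459 0.64716583 0.0905682  0.10640289]
```

View pics/c6.png

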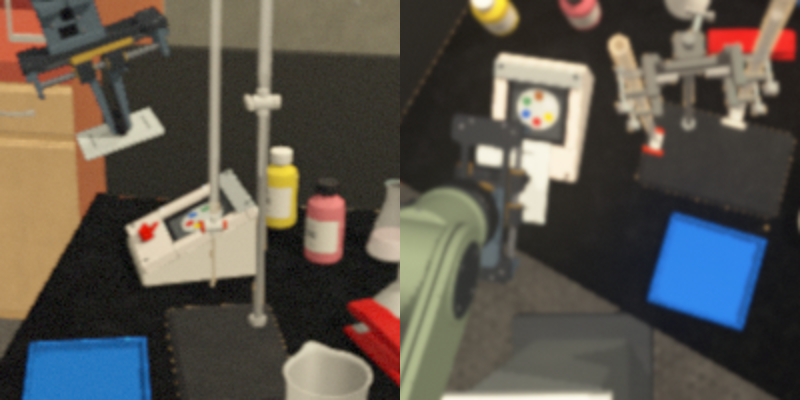

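The plate is out and held by its bar, at (120,135) in the left crop, and the bay is uncovered. The tray is at (708,270) in the right crop. I'll move over the tray and level the plate.

Emit:
step_arm:
  moves:
    - {"translation": [-15,-30,0],"delta_rot": [0.4,1.6,-1],"claw": 0.0}
    - {"translation": [-30,-61,-5],"delta_rot": [0.9,4,-2],"claw": 0.0}
    - {"translation": [-45,-92,-10],"delta_rot": [1.5,6,-4],"claw": 0.0}
    - {"translation": [-60,-123,-20],"delta_rot": [2,9,-5],"claw": 0.0}
    - {"translation": [-75,-154,-30],"delta_rot": [2.6,11,-6.5],"claw": 0.0}
    - {"translation": [-90,-185,-40],"delta_rot": [3,13.5,-8],"claw": 0.0}
    - {"translation": [-105,-215,-55],"delta_rot": [3.8,15.8,-9.6],"claw": 0.0}
    - {"translation": [-119,-244,-68],"delta_rot": [3.8,15.8,-9.6],"claw": 0.0}
    - {"translation": [-119,-244,-68],"delta_rot": [3.8,15.8,-9.6],"claw": 0.0}
    - {"translation": [-119,-244,-68],"delta_rot": [3.8,15.8,-9.6],"claw": 0.0}

```text
t: 15.17
eef_pos: [0.3284, -0.3064, 0.1483]
ee_rot: [0.81, 0.586, -0.001, -0.002]
wrist_force: [0.1, 0.2, -2.0]
finger_gap: 0.0099
grip_force: 40.0
```

Run:
```python
from k import *
o=st();tr=np.array([.3242,-.3034,0]);yaw=-.315;ux=np.array([np.cos(yaw),np.sin(yaw),0])
Q=tool(np.array([0,0,-1.]),ux);P=tr+.004*ux;print(delta(P+[0,0,.06],Q))
s=cap('scene');t=cap('top');cv2.imwrite('pics/c7.png',np.hstack([cv2.resize(s['pixels'][160:290,110:240],(400,400)),cv2.resize(t['pixels'][210:340,210:340],(400,400))]))
```

```text
t 15.17 q [-0.78, 0.21, 1.97, -0.0, 0.97, -0.46] p [0.3284, -0.3064, 0.1483] F [0.1, 0.2, -2.0] T [-0.08, 0.06, 0.04] gap 0.0099 39.995121359825134
([-0.4, 1.8, -88.3], [-0.1, -0.2, 0.2])
```

View pics/c7.png

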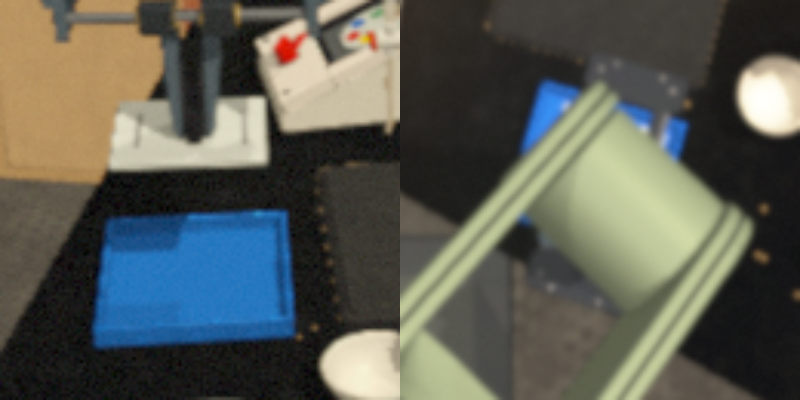

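The left crop shows the plate level and square above the tray, whose rim spans (100,215)-(290,340). I'll lower it slowly.

Emit:
step_arm:
  moves:
    - {"translation": [0,1,-20],"delta_rot": [0,0,0],"claw": 0.0}
    - {"translation": [0,2,-40],"delta_rot": [0,0,0],"claw": 0.0}
    - {"translation": [0,2,-58],"delta_rot": [0,0,0],"claw": 0.0}
    - {"translation": [0,2,-74],"delta_rot": [0,0,0],"claw": 0.0}
    - {"translation": [0,2,-86],"delta_rot": [0,0,0],"claw": 0.0}
    - {"translation": [0,2,-95],"delta_rot": [0,0,0],"claw": 0.0}
    - {"translation": [0,2,-101],"delta_rot": [0,0,0],"claw": 0.0}
    - {"translation": [0,2,-105],"delta_rot": [0,0,0],"claw": 0.0}
    - {"translation": [0,2,-108],"delta_rot": [0,0,0],"claw": 0.0}
    - {"translation": [0,2,-109],"delta_rot": [0,0,0],"claw": 0.0}
    - {"translation": [0,2,-109],"delta_rot": [0,0,0],"claw": 0.0}

```text
t: 16.18
eef_pos: [0.3287, -0.3032, 0.0404]
ee_rot: [0.809, 0.588, -0.001, -0.001]
wrist_force: [-0.3, -0.5, -1.4]
finger_gap: 0.0095
grip_force: 40.0
```

```bash
python3 -c "
from k import *
st()"
```

```text
t 16.18 q [-0.77, 0.36, 2.11, -0.0, 0.68, -0.45] p [0.3287, -0.3032, 0.0404] F [-0.3, -0.5, -1.4] T [-0.05, 0.07, -0.0] gap 0.0095 39.99520540237427
```

Emit:
step_arm:
  moves:
    - {"translation": [0,0,-1],"delta_rot": [0,0,0],"claw": 0.0}
    - {"translation": [0,0,-2],"delta_rot": [0,0,0],"claw": 0.0}
    - {"translation": [0,0,-3],"delta_rot": [0,0,0],"claw": 0.0}
    - {"translation": [0,0,-4],"delta_rot": [0,0,0],"claw": 0.0}
    - {"translation": [0,0,-4],"delta_rot": [0,0,0],"claw": 0.0}

```text
t: 16.6
eef_pos: [0.3284, -0.303, 0.036]
ee_rot: [0.809, 0.588, -0.001, -0.001]
wrist_force: [0.0, 0.7, -1.3]
finger_gap: 0.01
grip_force: 40.0
```

```bash
python3 -c "
from k import *
st()"
```

```text
t 16.6 q [-0.77, 0.36, 2.11, -0.0, 0.67, -0.45] p [0.3284, -0.303, 0.036] F [0.0, 0.7, -1.3] T [-0.11, 0.1, -0.02] gap 0.01 39.99522149562836
```

Emit:
step_arm:
  moves:
    - {"translation": [0,0,-0.7],"delta_rot": [0,0,0],"claw": 0.0}
    - {"translation": [0,0,-1.4],"delta_rot": [0,0,0],"claw": 0.0}
    - {"translation": [0,0,-2.1],"delta_rot": [0,0,0],"claw": 0.0}
    - {"translation": [0,0,-2.1],"delta_rot": [0,0,0],"claw": 0.0}

```text
t: 16.93
eef_pos: [0.3285, -0.3032, 0.0343]
ee_rot: [0.809, 0.588, -0.001, -0.001]
wrist_force: [-1.0, -0.5, 1.7]
finger_gap: 0.01
grip_force: 40.0
```

```bash
python3 -c "
from k import *
st()"
```

```text
t 16.93 q [-0.77, 0.37, 2.12, -0.0, 0.66, -0.45] p [0.3285, -0.3032, 0.0343] F [-1.0, -0.5, 1.7] T [0.02, 0.14, 0.04] gap 0.01 39.99948263168335
```

Emit:
step_arm:
  moves:
    - {"translation": [0,0,-0.6],"delta_rot": [0,0,0],"claw": 0.0}
    - {"translation": [0,0,-0.6],"delta_rot": [0,0,0],"claw": 0.2}
    - {"translation": [0,0,-0.6],"delta_rot": [0,0,0],"claw": 0.4}
    - {"translation": [0,0,-0.6],"delta_rot": [0,0,0],"claw": 0.4}
    - {"translation": [0,0,-0.6],"delta_rot": [0,0,0],"claw": 0.4}
    - {"translation": [0,0,10],"delta_rot": [0,0,0],"claw": 0.4}
    - {"translation": [0,0,30],"delta_rot": [0,0,0],"claw": 0.4}
    - {"translation": [0,0,60],"delta_rot": [0,0,0],"claw": 0.4}
    - {"translation": [-20,30,95],"delta_rot": [0,0,0],"claw": 0.4}
    - {"translation": [-20,65,110],"delta_rot": [0,0,0],"claw": 0.4}
    - {"translation": [-20,100,120],"delta_rot": [0,0,0],"claw": 0.4}
    - {"translation": [-20,130,120],"delta_rot": [0,0,0],"claw": 0.4}
  grip_force: 5

```text
t: 17.93
eef_pos: [0.3088, -0.172, 0.1562]
ee_rot: [0.81, 0.587, 0.0, 0.001]
wrist_force: [0.2, -0.4, -0.2]
finger_gap: 0.0363
grip_force: 0.0
```

Emit:
step_arm:
  moves:
    - {"translation": [0,30,0],"delta_rot": [0,0,0],"claw": 0.4}
    - {"translation": [0,60,0],"delta_rot": [0,0,0],"claw": 0.4}
    - {"translation": [0,80,0],"delta_rot": [0,0,0],"claw": 0.4}
    - {"translation": [0,80,0],"delta_rot": [0,0,0],"claw": 0.4}
    - {"translation": [0,80,0],"delta_rot": [0,0,0],"claw": 0.4}

```text
t: 18.35
eef_pos: [0.3084, -0.0925, 0.1541]
ee_rot: [0.808, 0.589, -0.001, -0.001]
wrist_force: [-0.0, -0.2, 0.7]
finger_gap: 0.0365
grip_force: 0.0
```

Run:
```python
from k import *
st()
s=cap('scene');t=cap('top');cv2.imwrite('pics/c8.png',np.hstack([cv2.resize(s['pixels'][160:290,110:240],(400,400)),cv2.resize(t['pixels'][190:320,210:340],(400,400))]))
```

```text
t 18.35 q [-0.33, -0.0, 2.2, -0.0, 0.95, -0.01] p [0.3084, -0.0925, 0.1541] F [-0.0, -0.2, 0.7] T [-0.11, 0.11, -0.01] gap 0.0365 0.0
```

View pics/c8.png

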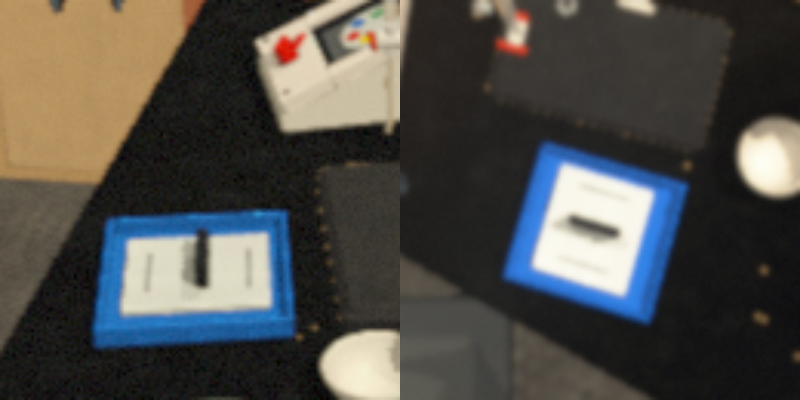

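The plate lies flat inside the tray with its bar up, centred near (594,230) in the top crop, and the gripper is clear of it. I'm handing the job in.

```bash
python3 -c "
from cell import bot
print(bot.sign_off())"
```

```text
the job is handed in; nothing more can be done
None
```

I turned the tab aside (anticlockwise to about 0.92 rad; clockwise hit its stop early), took the plate out from under the lip, laid it flat in the tray with its bar up, and handed the job in at about 18 s; no verdict was returned.

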